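Index the soldering turntable

TASK

Two little soldering turntables stand on the bench, each with a disc that turns by an upright finger pin. Turn the disc that has one flat edge until its flat lies against the jig's spring-loaded alignment bar and the bar has sprung in onto the flat. Leave the other turntable, whose disc is fully round, as it is.

Things in the scene. Friction and masses are not known exactly. Their poses are not given: they have to be found in the camera images.
- pin_flat (a point): Half-way up the flat-edged disc's finger pin (upright dark steel, 12 mm dia, 28 mm tall), 42 mm from the disc's centre. x axis: from that centre out to the pin; z up. Aluminium disc, 120 mm dia, 12 mm thick; its flat (72 mm long, 48 mm from the centre) is opposite the pin. Turns both ways on a fixed spindle with under 0.2 N m, stays where left. Nut and wire square on it: under 4 mm tall.
- jig_axis (a point): Centre of the flat-edged disc, on its spindle, at the disc's top face (30 mm above the bench). Fixed to the wooden base plate (190 x 160 mm): x points from the centre square to the alignment bar, y along the bar, z up. Bar and block behind it are no higher than the disc's top. In the end the pin stands opposite the bar, on the -x side.
- align_bar (a joint): Alignment bar of the flat-edged disc (steel, 116 x 14 x 12 mm), slides towards the disc's centre: about 0 m when it rests on the round rim, 0.012 m when the flat lies against it. A spring presses it on the disc with 3 to 4 N; within some 10 degrees of the flat it squares the disc by itself. It need not be touched.
- pin_round (a point): The like finger pin of the other turntable, whose disc is fully round (120 mm dia, no flat; its bar rests on the rim and is fixed): half-way up the pin, 42 mm from that disc's centre, same heights. Not to be moved.
There are look-alikes about, which are no part of the job. What is shaped like the part that bears pin_flat but purple is not meant.

How it is judged:
At the end, for the whole second after the job is handed in: The flat faces the bar and is parallel to it within 10 degrees, the bar has moved in by more than 6 mm onto the flat, and the round disc's pin is within 15 mm of where it started (value of joint align_bar above 0.006 m and angle between the x axis of pin_flat and the x axis of jig_axis, either way round below 0.175 rad and x of pin_flat in the frame of jig_axis below -0.03 m and distance of pin_round from where it was at the start of the episode below 0.015 m); the robot touches nothing.
It fails at once if the fully round disc is turned (its pin moves more than 15 mm) (distance of pin_round from where it was at the start of the episode above 0.015 m).
It also fails if it takes over 38 s, if anything falls off the work surface, if the arm or the gripper's body presses on something with over 40 N, if the wrist force passes 120 N, or if a joint passes its speed limit or range.

ROBOT

A 7-joint arm with a two-finger parallel gripper is mounted at the origin on the work surface. World frame = base frame: x ahead of the robot, y to its left, z up, the work surface at z = 0. Lengths are in m, angles in rad, forces in N, time in s.
With the tool pointing down it reaches from about 0.4 to 0.925 m from the base axis. Payload 4.1 kg.
Tool frame: the origin (TCP) lies on the centre line of the jaws, within the pads' length; the fingertips stand 11 mm ahead of it and the grasp point (between the pads) lies 8 mm behind it; z points along the fingers, y is the line along which they close (so a half turn about z gives the same grasp; the last joint's range is limited). The gripper opens to 85 mm and grips with 20 to 120 N. Pads are 22 mm wide; open, the fingers measure 114 mm over their backs; the gripper's body (76 mm by 85 mm) begins 54 mm behind the grasp point. The pads swing forward as they close: fully open they stand 13 mm farther back than shut.
Start: joints at [-1.28, 0.398, 0.045, 1.537, -0.019, 1.207, -0.051], TCP at [0.247, 0.601, 0.242] pointing down, gripper open.
Joint ranges: [-2.82, 2.82], [-0.49, 2.23], [-1.37, 1.46], [0, 2.46], [-1.36, 4.5], [0.23, 2], [-2.94, 2.94]. Speed limits (rad/s): [2.57, 2.57, 3.14, 3.14, 3.14, 3.14, 3.14].

INTERFACE

Orientations are given as a rotation vector (axis times angle).
In Python, from rig import manip gives the robot as it stands. Calls block until the motion is done:
- manip.movep(position, orientation): joint-space move of the TCP to a pose.
- manip.movel(position, v=0.15, ori=None, until_force=None): straight line of the TCP; ori=None keeps the orientation; v is the mean speed in m/s. With until_force (N) it stops when the force on the tool has changed by that much, and returns True; else False.
- manip.set_joints(angles): joint-space move.
- manip.set_gripper(opening, strength=None): opening from 0.0 (shut) to 1.0 (fully open); strength is the grip in N (None keeps the last); returns when the fingers have stopped.
- manip.wait(seconds).
- manip.inverse_kinematics(position, orientation): joint angles nearest the present ones, or None.
- manip.get_state(): the state.
- manip.capture(name): name is "scene" or "side" or "wrist"; returns (picture, depth): 480x640x3 uint8, blue, green, red; 480x640 float32, m along the optical axis (not along the pixel's ray), 0 where there is no reading.
- manip.camera_info(name): a dict with "fx", "fy", "cx", "cy" (pixels), "R" (3x3) and "t" (3): a world point X has camera coordinates R X + t; the wrist camera has in their place "tool_from_camera" (4x4, takes a point from camera to tool coordinates, whose origin is the TCP and whose axes are the flange's). Camera axes: x right, y down, z forward; pixel columns grow to the right and rows downward; lengths in m; the calibration is good to about 2 mm. A picture is of the moment at which its call begins: read the wrist's pose just before it. camera_info takes no time and is no camera call.
A pose or a line that the arm cannot do raises manip.MotionError and nothing moves.
- manip.job_done(): hands the job in; it is judged then, once.
The state is a dict: "t": time; "joints": joint angles; "joint_velocities": joint speeds; "joint_torque": joint torques, N m; "ee_pos": TCP position; "tcp_rot": TCP orientation; "force": force on the tool from outside, world axes, zero at the start; "ft_torque": the same for the moment, N m; "grip_width": opening from 0.0 (shut) to 1.0 (fully open); "gripper_force": force on a finger pad.
Only numpy, scipy, OpenCV 4.12 (cv2) and the standard library are available. Lean on these libraries where they do the work, as an engineer would, in place of code of your own. Each camera call takes 0.05 s, during which the arm holds its last target. There are 200 camera calls.

## Working session

There is one attempt and no reset: what is moved stays moved. The work goes in short steps, each a Python script; the robot and the scene stay as the last script left them, time stands still between calls to the robot, and variables do not carry over. Pictures are saved under pics/ and viewed, at most 10 in all, crops included, and the job is handed in when it is done.

```bash
mkdir -p pics; ls; python3 - <<'E'
from rig import manip
import cv2,numpy as np
for n in("scene","side"):
    p,d=manip.capture(n); cv2.imwrite(f"pics/{n}0.png",p); np.savez(f"{n}0.npz",p=p,d=d,**{k:np.array(v) for k,v in manip.camera_info(n).items() if k in("fx","fy","cx","cy","R","t")})
s=manip.get_state();print(s["t"],s["ee_pos"],s["tcp_rot"])
E
```

```text
pics
0.1 [0.24681202 0.60073731 0.24137111] [-6.08353567e-01 -3.08190833e+00  2.72642855e-03]
```

View pics/scene0.png

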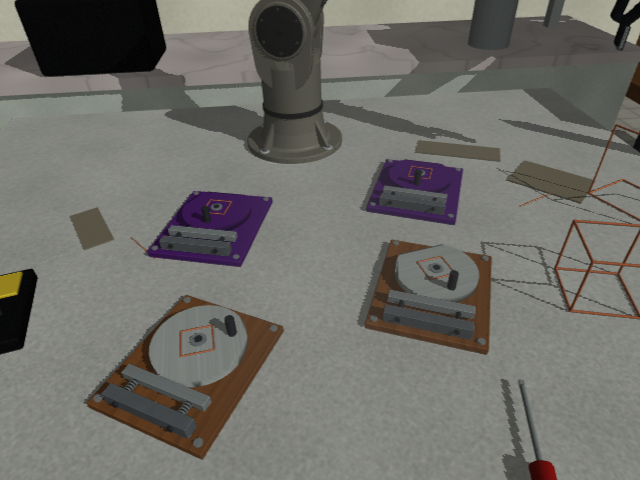

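View pics/side0.png

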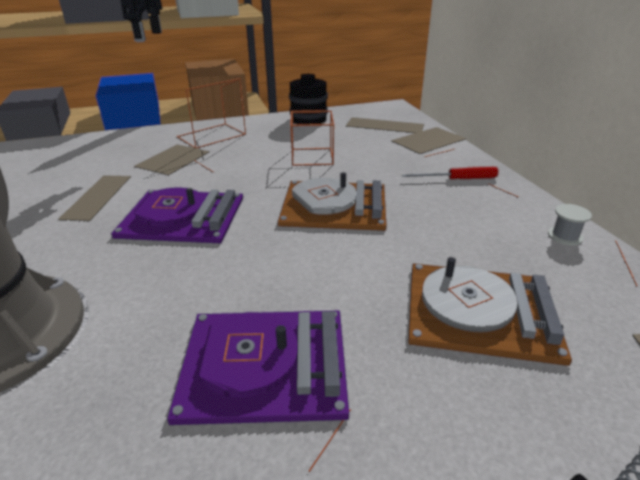

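The scene view shows two wooden jigs, with disc centres near (198,342) and (437,268), and two purple look-alikes. I'll rectify both wooden discs to a top view at z = 0.03.

```bash
cat >h.py <<'E'
import numpy as np,cv2
def load(n): return np.load(n+".npz")
def ray(c,uv,z):
    R,t=c["R"],c["t"];o=-R.T@t
    d=R.T@np.array([(uv[0]-c["cx"])/c["fx"],(uv[1]-c["cy"])/c["fy"],1]);return o+d*(z-o[2])/d[2]
def top(c,cen,z=.03,half=.12,px=400):
    K=np.array([[c["fx"],0,c["cx"]],[0,c["fy"],c["cy"]],[0,0,1.]])
    P=K@np.c_[c["R"],c["t"]];H=np.c_[P[:,0],P[:,1],P[:,2]*z+P[:,3]]
    s=2*half/px # out px (u,v)-> x=cx+half-s*v (up=+x), y=cy+half-s*u (left=+y)
    A=np.array([[0,-s,cen[0]+half],[-s,0,cen[1]+half],[0,0,1]])
    return cv2.warpPerspective(c["p"],H@A,(px,px),flags=cv2.INTER_LINEAR|cv2.WARP_INVERSE_MAP)
E
python3 - <<'E'
from h import *
a,b=load("scene0"),load("side0")
L=ray(a,(198,342),.03);R=ray(a,(437,268),.03);print(L,R,ray(b,(470,293),.03),ray(b,(322,192),.03))
cv2.imwrite("pics/top.png",cv2.resize(np.vstack([np.hstack([top(c,L,px=300),top(c,R,px=300)]) for c in(a,b)]),(600,600)))
E
```

```text
[ 0.610787   -0.14714538  0.03      ] [0.51102112 0.18748581 0.03      ] [ 0.6072909  -0.14899618  0.03      ] [0.50810832 0.18511719 0.03      ]
```

View pics/top.png

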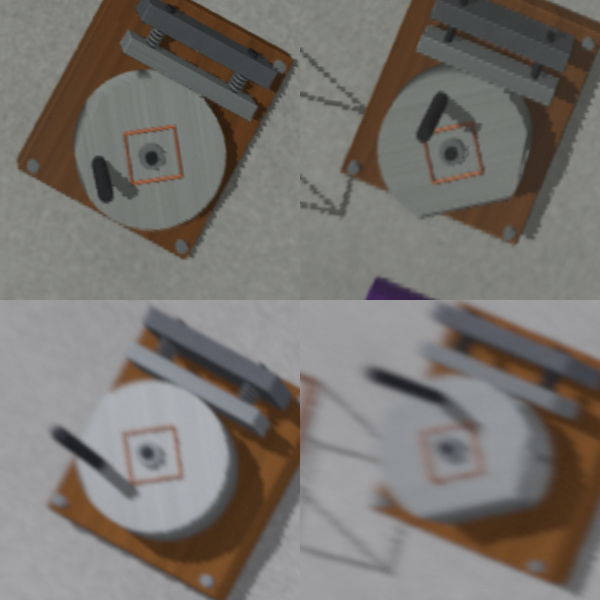

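The right-hand wooden disc has the flat, at tile (420,215)–(520,195), with its pin opposite near (440,98). Its centre is about (0.51,0.186). Before moving, I'll check where the wire cubes stand and how tall they are.

```bash
python3 - <<'E'
from h import *
a=load("scene0");d,p=a["d"],a["p"].astype(int)
v,u=np.nonzero((d>0)&(np.arange(640)[None]>490)&(np.arange(480)[:,None]<330)&(np.arange(480)[:,None]>110))
z=d[v,u];X=np.c_[(u-a["cx"])/a["fx"]*z,(v-a["cy"])/a["fy"]*z,z]
W=(X-a["t"])@a["R"]
m=(W[:,2]>.02)&(W[:,0]>.1)&(W[:,0]<1)
import collections
c=collections.defaultdict(list)
for w in W[m]: c[tuple(np.round(w[:2]/.05).astype(int))].append(w[2])
for k in sorted(c): 
    if len(c[k])>3: print(np.array(k)*.05,len(c[k]),round(max(c[k]),3))
for uv in((567,310),(555,267),(592,262),(590,190)):print(uv,ray(a,uv,0))
E
```

```text
[0.3  0.55] 148 0.143
[0.35 0.55] 30 0.143
[0.5  0.35] 13 0.095
[0.5 0.4] 220 0.096
[0.5  0.45] 89 0.095
[0.55 0.35] 79 0.095
[0.55 0.45] 92 0.095
[0.6  0.35] 208 0.095
[0.6 0.4] 88 0.095
(567, 310) [0.58592951 0.35498182 0.        ]
(555, 267) [0.49808897 0.38284884 0.        ]
(592, 262) [0.49365792 0.445456   0.        ]
(590, 190) [0.29365728 0.55843374 0.        ]
```

```bash
cat >>h.py <<'E'
from scipy.spatial.transform import Rotation as Ro
def rv(psi):
    c,s=np.cos(psi),np.sin(psi);return Ro.from_matrix(np.array([[c,s,0],[s,-c,0],[0,0,-1.]])).as_rotvec()
E
python3 - <<'E'
from h import *
from rig import manip
C=np.array([.5095,.1863])
for off in(0,180):
    for f in(12,50,90,130,160):
        r=np.radians(f);q=manip.inverse_kinematics([*(C+.042*np.array([np.cos(r),np.sin(r)])),.048],rv(np.radians(f+off)))
        print(off,f,None if q is None else np.round(q,2))
p=C+.0
psi=np.radians(12)
for off in(0,np.pi):
    q=manip.inverse_kinematics([*C,.24],rv(psi+off)); print(None if q is None else np.round(q,2))
print(manip.camera_info("wrist")["tool_from_camera"])
E
```

```text
0 12 [-0.84  0.57  0.56  1.88 -0.41  0.81 -1.42]
0 50 [-0.86  0.55  0.52  1.89 -0.37  0.79 -0.84]
0 90 [-0.85  0.5   0.44  1.94 -0.31  0.76 -0.23]
0 130 [-0.77  0.44  0.33  2.01 -0.21  0.72  0.38]
0 160 [-0.7   0.41  0.26  2.05 -0.16  0.7   0.88]
180 12 [-0.54  0.5   0.17  1.87 -0.12  0.77  1.47]
180 50 [-0.47  0.49  0.01  1.88 -0.01  0.77  1.99]
180 90 [-0.4   0.46 -0.12  1.93  0.08  0.75  2.58]
180 130 [-1.37  0.89  1.26  2.02 -1.01  1.06 -2.05]
180 160 [-1.02  0.49  0.66  2.06 -0.44  0.74 -2.  ]
[-0.99  0.25  0.67  1.81 -0.17  1.14 -1.62]
[-0.65  0.21  0.25  1.8  -0.06  1.13  1.41]
[[-4.43806873e-04 -9.63376380e-01 -2.68152481e-01  6.77879880e-02]
 [ 9.99999806e-01 -5.45011598e-04  3.02978786e-04  1.12942774e-03]
 [-4.38028818e-04 -2.68152295e-01  9.63376435e-01 -1.32431156e-01]
 [ 0.00000000e+00  0.00000000e+00  0.00000000e+00  1.00000000e+00]]
```

```bash
python3 - <<'E'
from h import *
from rig import manip
manip.movep([.525,.19,.24],rv(np.radians(12)))
s=manip.get_state();p,d=manip.capture("wrist");i=manip.camera_info("wrist")
T=np.eye(4);T[:3,:3]=Ro.from_rotvec(s["tcp_rot"]).as_matrix();T[:3,3]=s["ee_pos"]
M=np.linalg.inv(T@np.array(i["tool_from_camera"]))
np.savez("w0.npz",p=p,d=d,R=M[:3,:3],t=M[:3,3],**{k:i[k] for k in("fx","fy","cx","cy")})
c=load("w0");cv2.imwrite("pics/w0.png",np.hstack([top(c,(.5095,.1863)),top(c,(.5095,.1863),z=.058)]));print(s["t"],s["ee_pos"])
E
```

```text
1.9083 [0.52470672 0.19136813 0.23990519]
```

View pics/w0.png

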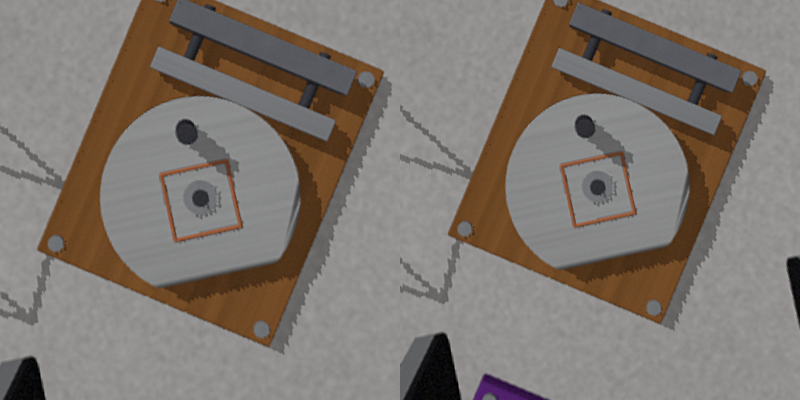

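The wrist view puts the centre at tile (200,197), about (0.511,0.186). The pin top is at (184,126), 43.7 mm out at 12.7°, which fits the given 42 mm. The bar's normal is at about -21.6°, so the pin has to end at about 158.4°.

```bash
python3 - <<'E'
from h import *
from rig import manip
C=np.array([.5115,.1863]);z=.048
P=lambda f:C+.0425*np.array([np.cos(np.radians(f)),np.sin(np.radians(f))])
manip.movep([*P(12.7),.13],rv(np.radians(12.7)))
print(manip.movel([*P(12.7),z],v=.1,until_force=8))
manip.set_gripper(.2,20)
s=manip.get_state();print(s["t"],s["ee_pos"],s["grip_width"],s["gripper_force"],s["force"])
for f in np.linspace(12.7,161.5,13)[1:]:
    manip.movel([*P(f),z],v=.06,ori=rv(np.radians(f)))
    s=manip.get_state();print(round(f),round(s["t"],1),np.round(s["force"],1),round(s["gripper_force"],1))
    if np.linalg.norm(s["force"])>25: print("stop");break
else:
    manip.set_gripper(1.0);manip.movel([*P(f),.24],v=.2)
    manip.movep([.54,.16,.24],rv(np.radians(12.7)))
    s=manip.get_state();p,d=manip.capture("wrist");i=manip.camera_info("wrist")
    T=np.eye(4);T[:3,:3]=Ro.from_rotvec(s["tcp_rot"]).as_matrix();T[:3,3]=s["ee_pos"]
    M=np.linalg.inv(T@np.array(i["tool_from_camera"]))
    np.savez("w1.npz",p=p,d=d,R=M[:3,:3],t=M[:3,3],**{k:i[k] for k in("fx","fy","cx","cy")})
    cv2.imwrite("pics/w1.png",top(load("w1"),(.5095,.1863)));print(s["t"])
E
```

```text
False
4.1083 [0.55295727 0.19562479 0.04799243] 0.19934650743795745 0.0 [ 0.53111894 -0.44211566 -1.132597  ]
25 4.5 [-0.3 -0.8 -1. ] 0.3
38 4.8 [ 0.2 -2.7  0.5] 0.8
50 5.2 [ 0.5 -1.1 -0.2] 0.5
62 5.6 [ 1.  -0.9 -0.9] 0.6
75 5.9 [ 1.5 -0.7  0.1] 0.6
87 6.3 [0.7 0.2 0.7] 0.4
100 6.7 [1.9 0.2 0.3] 0.7
112 7.0 [1.9 1.6 0.9] 0.8
124 7.4 [1.3 1.5 1.1] 0.9
137 7.8 [ 0.1  0.6 -0.2] 0.3
149 8.1 [-0.2 -0.1 -0.1] 0.0
162 8.5 [ 0.1  0.4 -1. ] 0.0
12.35
```

View pics/w1.png

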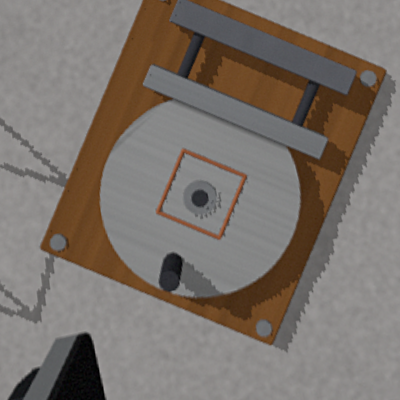

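The bar's lower edge moved from (150,66)–(330,138) to (143,86)–(322,158), about 12 mm inward. It now lies on the flat, and the pin at (171,272) stands opposite.

```bash
python3 -c "
from rig import manip
print(manip.job_done())"
```

```text
the job is handed in; nothing more can be done
None
```

The flat-edged disc is turned so its flat faces the alignment bar, the bar has sprung in about 12 mm onto it, the round disc was never touched, and the job is handed in (no verdict was returned).

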